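# Restock the eye-drop roller rack and scan it in

## Task

First take the expired (orange and red) carton off the roller rack and put it in the red returns bin. Then set every new carton from the delivery tray, upright, on the upper half of the lane whose tag has its colour and let it roll down to the stop by itself, with nothing left standing short. Last, take the hand scanner, aim it from about 6 cm squarely at the rack's barcode label and hold it steady for a full second, then lay it back flat and straight on its charging pad, leaving everything else on the counter where it is.

Things in the scene. Friction and masses are not known exactly. Their poses are not given: they have to be found in the camera images.
- rack: fixed rack: two lanes of free 21 mm rollers falling 0.15 rad to a clear stop (35 mm high) at its -y end. Lane centres at x = -37 and +37 mm; 52 mm between guides, 10 mm above the rollers. Cartons go with their 64 mm side along the lane and, let go, roll down by themselves in 1 to 2 s. Origin at table height; y points level up the lanes; stop face at y = -130, rollers end at +130, guides at +140 mm
- label (a point): centre of the rack's barcode label: a white plate 54 x 68 mm with black bars, tilted 45 deg so that it faces upward and toward the robot's side (normal halfway between the rack's -x axis and up), 85 mm to the -x side of the rack's centre line and 60 mm above the table; its axes are the rack's
- tag_blue: fixed blue plate (48 x 34 mm, top 89 mm up) just outside the stop of the blue cartons' lane, which may be either lane. Origin at table height, on that lane's centre line, below where the rollers meet the stop's inner face. y points horizontally up the lane, x across, z up; at horizontal distance d (0 to 260 mm) up the lane the roller tops are 62 mm + 0.151 d above the table
- tag_green: fixed green plate (48 x 34 mm, top 89 mm up) just outside the stop of the green cartons' lane, which may be either lane. Origin at table height, on that lane's centre line, below where the rollers meet the stop's inner face. y points horizontally up the lane, x across, z up; at horizontal distance d (0 to 260 mm) up the lane the roller tops are 62 mm + 0.151 d above the table
- blue1: new eye-drop carton, white with a blue band and blue top, 44 (x) x 64 (y) x 55 (z, tall) mm, about 0.14 kg, stiff; stands upright in the delivery tray at the start, or is absent; origin at the centre of its underside, y along its 64 mm length
- blue2: new eye-drop carton, white with a blue band and blue top, 44 (x) x 64 (y) x 55 (z, tall) mm, about 0.14 kg, stiff; stands upright in the delivery tray at the start, or is absent; origin at the centre of its underside, y along its 64 mm length
- green1: new eye-drop carton, white with a green band and green top, 44 (x) x 64 (y) x 55 (z, tall) mm, about 0.14 kg, stiff; stands upright in the delivery tray at the start, or is absent; origin at the centre of its underside, y along its 64 mm length
- green2: new eye-drop carton, white with a green band and green top, 44 (x) x 64 (y) x 55 (z, tall) mm, about 0.14 kg, stiff; stands upright in the delivery tray at the start, or is absent; origin at the centre of its underside, y along its 64 mm length
- expired: expired carton, orange with a red band and red top, otherwise the same size and shape as the new ones (44 x 64 x 55 mm, 0.14 kg); at the start it sits on the rollers of one lane against the stop, tilted with the slope; origin at the centre of its underside, y along its 64 mm length
- bin: fixed open red returns bin, 150 x 150 mm outside, 60 mm high, walls and floor 4 mm; origin at the centre of its underside, z up
- tray: fixed grey delivery tray, 200 x 200 mm, rim 18 mm high, walls and floor 4 mm, in which the new cartons stand; origin at the centre of its underside
- pad: fixed black charging pad for the scanner, 165 (x) x 72 (y) mm, top 8 mm above the table; origin at the centre of its underside, x along its length
- scanner: hand scanner lying on the pad, 0.16 kg: grey body 36 mm wide, 38 mm tall, x = -70 to +30 mm (grip it near x = 0); yellow head 46 mm wide, 40 mm tall, to x = +72 mm, with a red reading window in its front end, 20 mm above the underside, that looks along +x and 45 deg downward. Origin at the centre of its underside; x towards the head, z up
- scan_spot (a point): the scanner's reading point: 60 mm from the window along its line of sight, that is at x = +114 mm, z = -22 mm in the scanner's frame; the scanner reads when this point is at the label's centre, the scanner held level with its x axis along the rack's x
- sanitiser: white bottle of hand sanitiser with a blue label and cap, 60 mm diameter, 150 mm tall, loose: a bystander; origin at the centre of its underside
- tissues: blue tissue box 110 x 110 x 120 mm, loose: a bystander; origin at the centre of its underside
- cup: white cup 72 mm wide, 90 mm tall, loose: a bystander; origin at the centre of its underside
Mind the look-alikes: they are no part of the job. Of the things shaped like the expired, the orange one is meant.

How it is judged:
On the way, in this order (a step that is already met when the one before it is completed fails the run):
1. the expired carton lies in the returns bin, let go (x of expired in the frame of bin between -0.07 and 0.07 m and y of expired in the frame of bin between -0.07 and 0.07 m and height (world z) of expired below 0.06 m and contact force between the fingers and expired below 0.2 N and linear speed of expired below 0.03 m/s), for 0.2 s.
2. every new carton has rolled down the lane of its colour to the stop, or to the carton ahead of it (x of blue1 in the frame of tag_blue between -0.016 and 0.016 m and y of blue1 in the frame of tag_blue between 0.015 and 0.115 m and z of blue1 in the frame of tag_blue between 0.055 and 0.095 m and angle between each of blue1, blue2, green1, green2's own z axis and vertical below 0.3 rad and angle between the y axis of each of blue1, blue2 and the y axis of tag_blue, either way round below 0.25 rad and linear speed of each of blue1, blue2, green1, green2 below 0.03 m/s and contact force between the fingers and blue1 below 0.2 N and x of blue2 in the frame of tag_blue between -0.016 and 0.016 m and y of blue2 in the frame of tag_blue between 0.015 and 0.115 m and z of blue2 in the frame of tag_blue between 0.055 and 0.095 m and contact force between the fingers and blue2 below 0.2 N and x of green1 in the frame of tag_green between -0.016 and 0.016 m and y of green1 in the frame of tag_green between 0.015 and 0.115 m and z of green1 in the frame of tag_green between 0.055 and 0.095 m and angle between the y axis of each of green1, green2 and the y axis of tag_green, either way round below 0.25 rad and contact force between the fingers and green1 below 0.2 N and x of green2 in the frame of tag_green between -0.016 and 0.016 m and y of green2 in the frame of tag_green between 0.015 and 0.115 m and z of green2 in the frame of tag_green between 0.055 and 0.095 m and contact force between the fingers and green2 below 0.2 N and y of any of blue1, blue2 in the frame of tag_blue below 0.05 m and y of any of green1, green2 in the frame of tag_green below 0.05 m), for 0.3 s.
3. the held scanner is aimed at the label, level and steady, for 0.8 s (distance between scan_spot and label below 0.03 m and angle between scanner's own z axis and vertical below 0.25 rad and angle between the x axis of scanner and the x axis of rack, either way round below 0.3 rad and linear speed of scanner below 0.04 m/s and contact force between the fingers and scanner above 0.5 N), for 0.8 s.
At the end, for the whole second after the job is handed in: Expired carton in the bin; each new carton upright in the lane of its colour, within 16 mm of its centre line, the first with its centre within 50 mm of the stop, a second within 115 mm; scanner flat on its pad, within 35 mm of the centre and 0.3 rad; all let go and at rest (all of step 1 and all of step 2 and horizontal distance between scanner and pad below 0.035 m and height (world z) of scanner below 0.02 m and angle between scanner's own z axis and vertical below 0.15 rad and angle between the x axis of scanner and the x axis of pad, either way round below 0.3 rad and linear speed of scanner below 0.02 m/s); the robot touches nothing.
It fails at once if the sanitiser is pushed aside or knocked over (moved more than 4 cm) (distance of sanitiser from where it was at the start of the episode above 0.04 m).
It fails at once if the tissues is pushed aside or knocked over (moved more than 4 cm) (distance of tissues from where it was at the start of the episode above 0.04 m).
It fails at once if the cup is pushed aside or knocked over (moved more than 4 cm) (distance of cup from where it was at the start of the episode above 0.04 m).
It fails at once if a new carton is set down in or pushed into the lower half of its lane by the fingers (its centre less than 140 mm from the stop) instead of rolling there by itself ((contact force between the fingers and blue1 above 0.5 N and y of blue1 in the frame of tag_blue between 0.015 and 0.14 m and x of blue1 in the frame of tag_blue between -0.016 and 0.016 m and z of blue1 in the frame of tag_blue below 0.09 m and angle between blue1's own z axis and vertical below 0.3 rad) or (contact force between the fingers and blue2 above 0.5 N and y of blue2 in the frame of tag_blue between 0.015 and 0.14 m and x of blue2 in the frame of tag_blue between -0.016 and 0.016 m and z of blue2 in the frame of tag_blue below 0.09 m and angle between blue2's own z axis and vertical below 0.3 rad) or (contact force between the fingers and green1 above 0.5 N and y of green1 in the frame of tag_green between 0.015 and 0.14 m and x of green1 in the frame of tag_green between -0.016 and 0.016 m and z of green1 in the frame of tag_green below 0.09 m and angle between green1's own z axis and vertical below 0.3 rad) or (contact force between the fingers and green2 above 0.5 N and y of green2 in the frame of tag_green between 0.015 and 0.14 m and x of green2 in the frame of tag_green between -0.016 and 0.016 m and z of green2 in the frame of tag_green below 0.09 m and angle between green2's own z axis and vertical below 0.3 rad)).
Of blue1, blue2, green1, green2 only 3 to 4 are there at a start; the rules pass over those that are not, and their reading is None.
At some moment in a run one of blue1, blue2, green1, green2 may be knocked a few centimetres aside while the robot is not near it.
Once in a run the grip may slacken for a moment while it holds something.
It also fails if it takes over 210 s, if anything falls off the work surface, if the arm or the gripper's body presses on something with over 40 N, if the wrist force passes 120 N, or if a joint passes its speed limit or range.

## Robot

A 6-joint arm with a two-finger parallel gripper is mounted at the origin on the work surface. World frame = base frame: x ahead of the robot, y to its left, z up, the work surface at z = 0. Lengths are in m, angles in rad, forces in N, time in s.
With the tool pointing down it reaches from about 0.325 to 0.85 m from the base axis. Payload 15.5 kg.
Tool frame: the origin (TCP) lies at the very end of the fingers, on their centre line; the grasp point (between the pads) lies manip.grip_point_offset behind it (manip.grip_point_offset is the distance from the TCP to the grasp point, in m); z points along the fingers, y is the line along which they close (so a half turn about z gives the same grasp; the last joint's range is limited). The gripper opens to 91 mm and grips with 3 to 60 N. Pads are 32 mm wide; open, the fingers measure 118 mm over their backs; the gripper's body (76 mm by 178 mm) begins 60 mm behind the grasp point.
Start: joints at [-1.413, 0.494, 1.345, -0, 1.302, -0.096], TCP at [0.157, -0.605, 0.214] pointing down, gripper open.
Joint ranges: [-2.91, 2.91], [-0.82, 2.16], [0.22, 2.67], [-1.22, 4.37], [0.12, 2.79], [-3.08, 3.08]. Speed limits (rad/s): [1.89, 1.89, 2.57, 3.01, 3.01, 3.01].

## Interface

Orientations are given as [roll, pitch, yaw] about the fixed x, y, z axes, in that order (R = Rz(yaw) Ry(pitch) Rx(roll)).
In Python, from bench import sense, capture, get_calibration, workorder, manip gives the robot as it stands.
- The arm moves only by the tool drive_tool, never from a script. Its argument "series" is a list of rows, each a list of 6 numbers: the shift along the world's x, y, z in m, then the turn, a rotation vector about the world's x, y, z in rad. A call has 1 to 8 rows; each row is the pose to reach, as a shift and turn from the pose commanded when the call began; what a row does not reach only later rows make up. A row lasts 1/8 s, in which the tool goes at most 62.5 mm and 10.7 degrees, less where a joint would pass 70% of its speed; a pose out of reach is approached as far as the arm can. A call with a gripper value outside its range is refused whole. "fingers" is the opening, from 0 (shut) to 1 (fully open), set as the call begins (left out, the last holds). The fingers move at their own pace and stop on an object; "squeeze" is the grip in N (left out, the last holds). Time passes only in rows, so rows that repeat a pose let the fingers close. It gives the time, the measured TCP pose, the force, the opening and the grip force at its end, in the units of the state.
- sense(): the state, without advancing time (a new reading comes with each control period).
- capture(name): name is "scene" or "top" or "wrist"; returns the picture (420x560x3 uint8, red, green, blue); there is no depth.
- get_calibration(name): a dict with "camera_matrix" (3x3 intrinsics, pixels), "extrinsics" (4x4, takes a point from camera to world coordinates); the wrist camera has in their place "T_tool_cam" (4x4, takes a point from camera to tool coordinates, whose origin is the TCP and whose axes are the flange's). Camera axes: x right, y up, looking along -z (the intrinsics and any distortion apply to the point x, -y, -z); pixel columns grow to the right and rows downward; lengths in m; the calibration is good to about 2 mm. A picture is of the moment at which its call begins: read the wrist's pose just before it. get_calibration takes no time and is no camera call.
- workorder.sign_off(): hands the job in; it is judged then, once.
The state is a dict: "clock": time; "joint_pos": joint angles; "qvel": joint speeds; "effort": joint torques, N m; "tcp_pos": TCP position; "orientation": TCP orientation; "ft_force": force on the tool from outside, world axes, zero at the start; "moment": the same for the moment, N m; "grip_width": opening from 0.0 (shut) to 1.0 (fully open); "grasp_force": force on a finger pad.
Only numpy, scipy, OpenCV 4.12 (cv2) and the standard library are available. Lean on these libraries where they do the work, as an engineer would, in place of code of your own. Each camera call takes 0.05 s, during which the arm holds its last target. There are 200 camera calls.

## Working session

There is one attempt and no reset: what is moved stays moved. The work goes in short steps, Python scripts to look and compute and a tool call to move; the robot and the scene stay as the last step left them, time stands still between calls to the robot, and variables do not carry over. Pictures are saved under pics/ and viewed, at most 14 in all, crops included, and the job is handed in when it is done.

Besides the shell and the picture viewer there is one more tool, called after "Request:" by a JSON object that holds its "api" and its "payload". drive_tool: Moves the arm, as the interface text tells. Its arguments: {"type":"object","properties":{"series":{"type":"array","items":{"type":"array","items":{"type":"number"}}},"fingers":{"type":"number"},"squeeze":{"type":"number"}},"required":["series"]}

```bash
mkdir -p pics; python3 - <<'E'
from bench import sense,capture,get_calibration,manip
import cv2,numpy as np
print(sense()); print(manip.grip_point_offset)
for n in ("scene","top"):
    im=capture(n); cv2.imwrite(f"pics/{n}0.png",im[...,::-1]); print(n,get_calibration(n))
print(get_calibration("wrist"))
E
```

```text
{'clock': 0.0, 'joint_pos': array([-1.41249126e+00,  4.94156532e-01,  1.34611400e+00, -3.55767968e-05,
        1.30247796e+00, -9.55412610e-02]), 'qvel': array([ 0.00058992,  0.00071835, -0.00097013,  0.00015873, -0.00036771,
       -0.00063424]), 'effort': array([ 5.38930966e-03, -8.78809834e+01, -3.81862199e+01,  7.09625334e-02,
        5.28981315e-02, -1.23566238e-04]), 'tcp_pos': array([ 0.15686434, -0.6046191 ,  0.21336063]), 'orientation': array([-3.14043882e+00, -7.61258419e-05,  2.53855734e-01]), 'ft_force': array([-0.51133495,  0.68637736,  0.35739719]), 'moment': array([-0.00758417,  0.01032642, -0.06237058]), 'grasp_force': 0.0, 'grip_width': 1.0023466715565663}
0.0188
scene {'camera_matrix': array([[425.76686669,   0.        , 283.89520634],
       [  0.        , 425.76686669, 207.87309876],
       [  0.        ,   0.        ,   1.        ]]), 'extrinsics': array([[-7.34729464e-01, -4.25620675e-01,  5.28223112e-01,
         1.19359824e+00],
       [ 6.78360222e-01, -4.61167740e-01,  5.71971787e-01,
         6.84376079e-01],
       [ 1.56440752e-04,  7.78570072e-01,  6.275
[... 389 characters left out ...]
940565, -0.02787864, -0.02027608,  0.00672138],
       [-0.02468842,  0.16834856,  0.98541831,  0.99340103],
       [ 0.        ,  0.        ,  0.        ,  1.        ]])}
{'camera_matrix': array([[340.57702722,   0.        , 286.97601973],
       [  0.        , 340.57702722, 210.13380384],
       [  0.        ,   0.        ,   1.        ]]), 'T_tool_cam': array([[-1.21068709e-03,  9.54584436e-01,  2.97938061e-01,
         8.56862643e-02],
       [ 9.99999152e-01,  1.29837550e-03, -9.64058786e-05,
        -4.47769459e-04],
       [-4.78863030e-04,  2.97937692e-01, -9.54585199e-01,
        -1.71376976e-01],
       [ 0.00000000e+00,  0.00000000e+00,  0.00000000e+00,
         1.00000000e+00]])}
```

View pics/scene0.png

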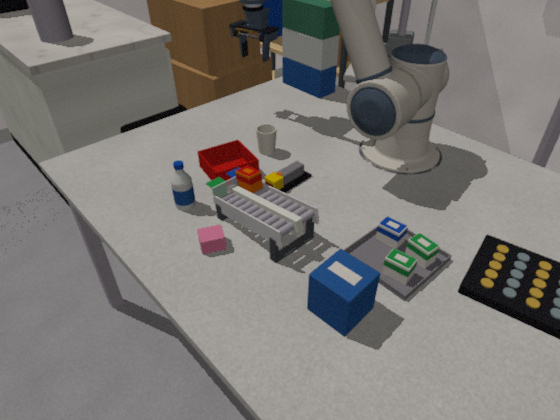

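View pics/top0.png

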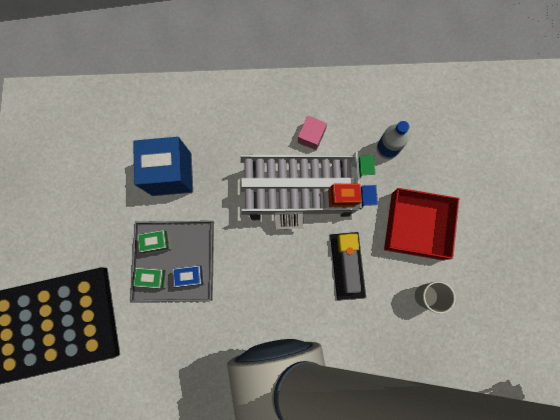

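Scene: the orange/red carton is on the near lane against the stop, at top view (346,193). The pink cube at (312,132) is a look-alike. The lane tags are green at (367,165), far lane, and blue at (370,195), near lane. The tray holds greens at (151,241) and (148,278) and a blue at (187,276). The scanner is at (347,265), the bin at (423,225), and the label at (289,220). Next I'll measure.

```bash
cat > h.py <<'E'
import cv2,numpy as np
from scipy.spatial.transform import Rotation as Ro
from bench import sense,capture,get_calibration
def cam(n,st=None):
    c=get_calibration(n); K=c["camera_matrix"]
    if n!="wrist": return K,c["extrinsics"]
    st=st or sense(); T=np.eye(4); T[:3,:3]=Ro.from_euler("xyz",st["orientation"]).as_matrix(); T[:3,3]=st["tcp_pos"]
    return K,T@c["T_tool_cam"]
def rays(C,p):
    K,T=C; p=np.atleast_2d(p).astype(float)
    d=np.c_[(p[:,0]-K[0,2])/K[0,0],-(p[:,1]-K[1,2])/K[1,1],-np.ones(len(p))]@T[:3,:3].T
    return T[:3,3],d
def onz(C,p,z):
    o,d=rays(C,p); return o+d*((z-o[2])/d[:,2:])
def tri(C1,p1,C2,p2):
    o1,d1=rays(C1,p1);o2,d2=rays(C2,p2);d1=d1[0];d2=d2[0]
    s=np.linalg.lstsq(np.c_[d1,-d2],o2-o1,rcond=None)[0]
    a,b=o1+s[0]*d1,o2+s[1]*d2
    return (a+b)/2,np.linalg.norm(a-b)
HSV={"green":((45,120,40),(85,255,255)),"blue":((105,130,40),(125,255,255)),"red":((0,170,60),(5,255,255)),"orange":((6,170,90),(17,255,255)),"yellow":((20,140,100),(32,255,255))}
def mask(im,c):
    h=cv2.cvtColor(im,cv2.COLOR_RGB2HSV); m=cv2.inRange(h,*HSV[c])
    if c=="red": m|=cv2.inRange(h,(174,170,60),(180,255,255))
    return m
def blobs(im,c,amin=40):
    cs,_=cv2.findContours(mask(im,c),cv2.RETR_EXTERNAL,cv2.CHAIN_APPROX_NONE)
    return [q[:,0] for q in cs if cv2.contourArea(q)>amin]
def rect(C,q,z):
    P=onz(C,q,z)[:,:2]; r=cv2.minAreaRect((P*1000).astype(np.float32)); return np.array(r[0])/1000,np.array(r[1]),r[2]
E
python3 - <<'E'
from h import *
np.set_printoptions(precision=3,suppress=True)
T=cv2.imread("pics/top0.png")[...,::-1].copy(); S=cv2.imread("pics/scene0.png")[...,::-1].copy()
ct,cs=cam("top"),cam("scene")
for c in HSV:
  for n,im,C in(("top",T,ct),("scene",S,cs)):
    for q in blobs(im,c):
      m=cv2.moments(q.reshape(-1,1,2)); p=(m["m10"]/m["m00"],m["m01"]/m["m00"]); x,y,w,h=cv2.boundingRect(q)
      z={"green":.059,"blue":.059,"red":.12,"orange":.12,"yellow":.048}[c]
      print(c,n,"bb",(x,y,w,h),"c",np.round(p,1),"z",z,onz(C,p,z)[0][:2],*[np.round(v,3) for v in rect(C,q,z)])
def crop(im,x,y,w,h): return cv2.resize(im[y:y+h,x:x+w],(800,int(800*h/w)),interpolation=cv2.INTER_CUBIC)
cv2.imwrite("pics/c1.png",crop(T,225,115,250,190)[...,::-1])
cv2.imwrite("pics/c2.png",crop(S,180,120,160,120)[...,::-1])
E
```

```text
green top bb (135, 269, 25, 17) c [146.9 277.2] z 0.059 [0.407 0.352] [0.408 0.352] [57.781 37.765] 88.568
green top bb (139, 231, 25, 20) c [150.6 240.5] z 0.059 [0.495 0.346] [0.495 0.346] [37.627 57.388] 8.681
green top bb (359, 155, 16, 20) c [366.4 164.6] z 0.059 [ 0.669 -0.185] [ 0.669 -0.185] [47.825 36.36 ] 1.719
green scene bb (384, 261, 30, 15) c [396.6 268.7] z 0.059 [0.532 0.358] [0.53 0.36] [28.778 66.815] 27.066
green scene bb (388, 249, 27, 19) c [401.1 257.9] z 0.059 [0.495 0.344] [0.494 0.344] [35.566 56.726] 7.541
green scene bb (407, 243, 31, 17) c [419.6 251.7] z 0.059 [0.444 0.363] [0.442 0.366] [42.017 73.294] 26.541
green scene bb (411, 234, 27, 18) c [423.7 242.1] z 0.059 [0.407 0.35 ] [0.407 0.35 ] [56.388 35.885] 84.641
green scene bb (207, 177, 18, 10) c [215.3 181.7] z 0.059 [ 0.638 -0.22 ] [ 0.638 -0.22 ] [48.928 27.264] 1.677
green scene bb (314, 2, 25, 35) c [329.1  20.7] z 0.059 [-0.86  -1.134] [-0.897 -1.207] [749.819 121.989] 47.319
green scene bb (283, 0, 17, 32) c [289.   17.5] z 0.059 [-0.729 -1.351] [-0.787 -1.408] [715.477  89.304] 48.191
blue t
[... 3736 characters left out ...]
] [ 0.481 -0.133] [38.886 44.605] 2.38
yellow scene bb (526, 297, 14, 11) c [532.5 302.2] z 0.048 [0.385 0.615] [0.385 0.615] [26.096 29.148] 85.466
yellow scene bb (529, 269, 20, 29) c [538.8 283.4] z 0.048 [0.32  0.602] [0.318 0.602] [97.42  26.708] 11.49
yellow scene bb (481, 269, 17, 19) c [488.7 277.9] z 0.048 [0.388 0.516] [0.387 0.515] [63.141 26.781] 11.411
yellow scene bb (539, 261, 13, 9) c [544.9 265. ] z 0.048 [0.25  0.588] [0.25  0.588] [26.288 28.064] 47.293
yellow scene bb (489, 245, 20, 25) c [498.5 256.7] z 0.048 [0.305 0.499] [0.303 0.499] [97.999 27.021] 10.845
yellow scene bb (265, 172, 18, 17) c [274.4 179.3] z 0.048 [ 0.49  -0.121] [ 0.487 -0.118] [72.121 51.904] 89.259
```

View pics/c1.png

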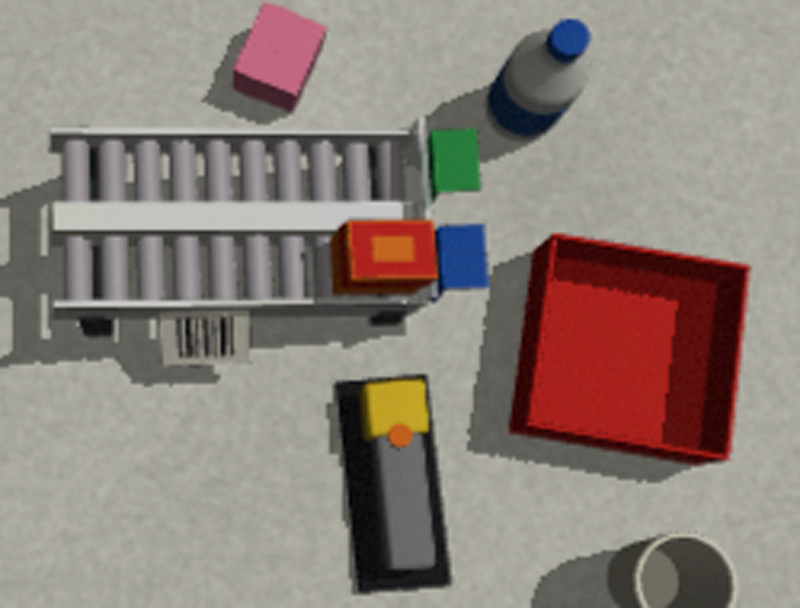

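View pics/c2.png

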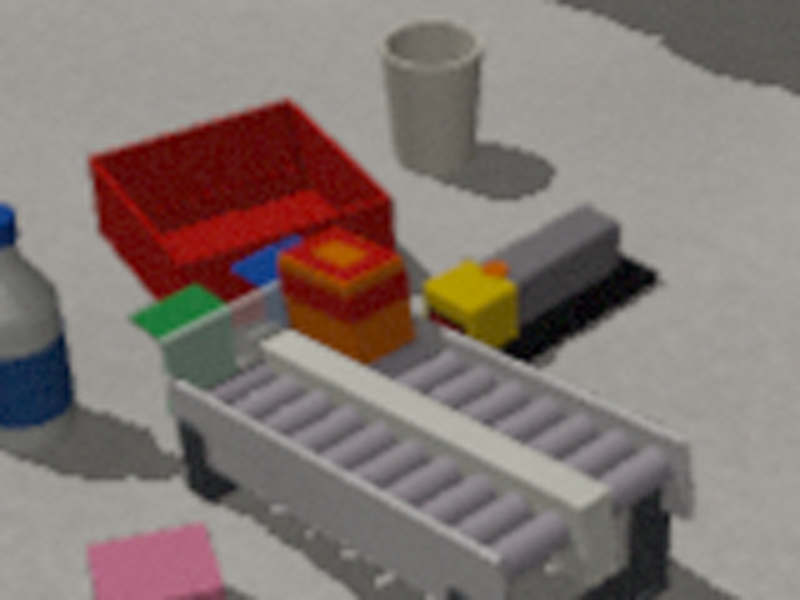

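The enlarged crops confirm the orange carton with the red top sits alone on the near (blue) lane at (346,193). Top and scene ray-casts at z=59 mm agree within 2 mm for all three tray cartons. Next I'll move the wrist camera over the rack.

Request:
{"api": "drive_tool", "payload": {"series": [[0.22,0.29,0.116,0,0,0.66],[0.22,0.29,0.116,0,0,0.66],[0.22,0.29,0.116,0,0,0.66],[0.22,0.29,0.116,0,0,0.66],[0.22,0.29,0.116,0,0,0.66],[0.22,0.29,0.116,0,0,0.66],[0.44,0.585,0.116,0,0,1.317],[0.44,0.585,0.116,0,0,1.317]], "fingers": 0.8, "squeeze": 30}}

```text
clock: 1.1
tcp_pos: [0.4485, -0.2184, 0.3287]
orientation: [3.141, 0.0, 1.295]
ft_force: [1.0, -1.7, -0.0]
grip_width: 0.799
grasp_force: 0.0
```

Request:
{"api": "drive_tool", "payload": {"series": [[0,0,0,0,0,0],[0,0,0,0,0,0]]}}

```text
clock: 1.35
tcp_pos: [0.4474, -0.2201, 0.3283]
orientation: [-3.141, 0.0, 1.288]
ft_force: [0.7, -0.8, -0.4]
grip_width: 0.797
grasp_force: 0.0
```

Request:
{"api": "drive_tool", "payload": {"series": [[0.15,0.2,0,0,0,0.283],[0.15,0.2,0,0,0,0.283],[0.15,0.2,0,0,0,0.283],[0.15,0.2,0,0,0,0.283],[0.15,0.2,0,0,0,0.283],[0.15,0.2,0,0,0,0.283],[0.15,0.2,0,0,0,0.283]]}}

```text
clock: 2.22
tcp_pos: [0.597, -0.0219, 0.3286]
orientation: [-3.141, 0.0, 1.569]
ft_force: [0.9, -0.2, -0.3]
grip_width: 0.799
grasp_force: 0.0
```

```bash
python3 - <<'E'
from h import *
np.set_printoptions(precision=3,suppress=True)
s=sense(); C=cam("wrist",s); im=capture("wrist"); cv2.imwrite("pics/w1.png",im[...,::-1]); print(s["tcp_pos"],s["orientation"],C[1][:3,3])
T=cv2.imread("pics/top0.png")[...,::-1].copy(); ct=cam("top")
for c,z in(("green",.089),("blue",.089),("red",.121),("orange",.121),("yellow",.048)):
  for n,i,Q,a in(("top",T,ct,60),("wrist",im,C,200)):
    for q in blobs(i,c,a):
      x,y,w,h=cv2.boundingRect(q); r=rect(Q,q,z)
      if n=="wrist" or 300<x<440: print(c,n,(x,y,w,h),"c",np.round(r[0],4),r[1],round(r[2],2))
E
```

```text
[ 0.597 -0.022  0.329] [-3.141  0.     1.569] [0.598 0.064 0.5  ]
green top (359, 155, 16, 20) c [ 0.66  -0.179] [46.289 35.193] 1.72
green wrist (317, 280, 36, 23) c [ 0.661 -0.181] [34.014 47.538] 89.84
blue top (361, 185, 16, 21) c [ 0.586 -0.18 ] [47.507 34.41 ] 0.39
blue top (396, 121, 13, 13) c [ 0.753 -0.27 ] [25.81  32.732] 43.52
blue wrist (262, 286, 35, 18) c [ 0.587 -0.186] [46.266 25.635] 1.73
red top (389, 188, 70, 71) c [ 0.512 -0.292] [139.786 139.684] 78.48
red top (335, 185, 26, 17) c [ 0.585 -0.126] [57.022 37.462] 88.26
red wrist (187, 336, 100, 53) c [ 0.527 -0.272] [ 85.862 137.737] 89.84
red wrist (219, 292, 76, 13) c [ 0.558 -0.172] [17.348 95.692] 89.84
red wrist (262, 245, 33, 41) c [ 0.586 -0.126] [39.173 54.388] 0.19
red wrist (260, 233, 36, 8) c [ 0.586 -0.088] [ 8.981 41.956] 89.84
orange top (341, 189, 14, 8) c [ 0.586 -0.126] [29.751 16.39 ] 88.27
orange wrist (270, 256, 16, 21) c [ 0.586 -0.127] [27.15  18.277] 89.84
yellow top (339, 234, 20, 17) c [ 0.481 -0.133] [38.886 44.605] 2.38
```

View pics/w1.png

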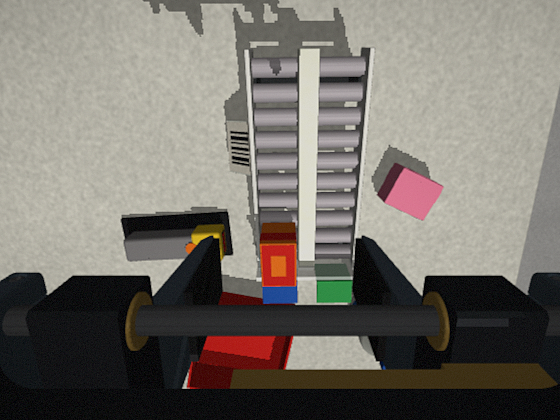

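The wrist view agrees with the top view: the expired carton's top centre is at (0.586,-0.126,0.121) and the lanes are at x = 0.5865 (blue) and 0.660 (green), with rack yaw near 0. Now grasping the expired carton.

Request:
{"api": "drive_tool", "payload": {"series": [[-0.011,-0.098,-0.1,0,0,0],[-0.011,-0.098,-0.1,0,0,0],[-0.011,-0.098,-0.1,0,0,0],[-0.011,-0.098,-0.17,0,0,0],[-0.011,-0.098,-0.17,0,0,0],[-0.011,-0.098,-0.21,0,0,0],[-0.011,-0.098,-0.24,0,0,0],[-0.011,-0.098,-0.24,0,0,0]], "fingers": 0.8}}

```text
clock: 3.28
tcp_pos: [0.5865, -0.1179, 0.0889]
orientation: [-3.14, -0.0, 1.572]
ft_force: [0.5, -0.2, -0.1]
grip_width: 0.797
grasp_force: 0.0
```

Request:
{"api": "drive_tool", "payload": {"series": [[0,0,0,0,0,0],[0,0,0,0,0,0],[0,0,0,0,0,0],[0,0,0,0,0,0]], "fingers": 0.2, "squeeze": 30}}

```text
clock: 3.78
tcp_pos: [0.587, -0.1182, 0.0894]
orientation: [3.141, 0.0, 1.572]
ft_force: [-2.0, 0.1, 9.3]
grip_width: 0.479
grasp_force: 30.0
```

Request:
{"api": "drive_tool", "payload": {"series": [[0,0,0.05,0,0,0],[0,0,0.1,0,0,0],[-0.02,-0.06,0.1,0,0,0],[-0.04,-0.12,0.1,0,0,0],[-0.063,-0.18,0.1,0,0,0],[-0.063,-0.194,0.08,0,0,0],[-0.063,-0.194,0.05,0,0,0],[-0.063,-0.194,0.02,0,0,0]]}}

```text
clock: 4.78
tcp_pos: [0.5236, -0.312, 0.1074]
orientation: [-3.142, -0.0, 1.571]
ft_force: [0.5, -0.9, -2.2]
grip_width: 0.48
grasp_force: 30.0
```

Request:
{"api": "drive_tool", "payload": {"series": [[0,0,-0.035,0,0,0],[0,0,-0.065,0,0,0],[0,0,-0.065,0,0,0],[0,0,-0.065,0,0,0]]}}

```text
clock: 5.28
tcp_pos: [0.5242, -0.3122, 0.0444]
orientation: [3.141, 0.0, 1.572]
ft_force: [0.1, -0.7, -0.5]
grip_width: 0.48
grasp_force: 30.0
```

Request:
{"api": "drive_tool", "payload": {"series": [[0,0,0,0,0,0],[0,0,0,0,0,0],[0,0,0,0,0,0],[0,0,0,0,0,0],[0,0,0.05,0,0,0],[0,0,0.11,0,0,0],[0,0,0.17,0,0,0],[0,0,0.23,0,0,0]], "fingers": 0.7}}

```text
clock: 6.28
tcp_pos: [0.5233, -0.3119, 0.2756]
orientation: [3.141, 0.0, 1.572]
ft_force: [1.1, -0.3, 0.2]
grip_width: 0.699
grasp_force: 0.0
```

Request:
{"api": "drive_tool", "payload": {"series": [[-0.08,0.5,0.05,0,0,0],[-0.08,0.5,0.05,0,0,0],[-0.08,0.5,0.05,0,0,0],[-0.08,0.5,0.05,0,0,0],[-0.08,0.5,0.05,0,0,0],[-0.08,0.5,0.05,0,0,0],[-0.08,0.5,0.05,0,0,0],[-0.08,0.5,0.05,0,0,0]]}}

```text
clock: 7.28
tcp_pos: [0.4443, 0.1811, 0.3231]
orientation: [3.141, -0.0, 1.572]
ft_force: [2.2, -0.0, 0.6]
grip_width: 0.701
grasp_force: 0.0
```

```bash
cat > look.py <<'E'
import sys
from h import *
np.set_printoptions(precision=3,suppress=True)
def look(tag,views=("top","wrist"),save=True):
    s=sense(); print("tcp",s["tcp_pos"],s["orientation"],"clk",s["clock"])
    for n in views:
        s=sense(); C=cam(n,s); im=capture(n); cv2.imwrite(f"pics/{tag}_{n}.png",im[...,::-1])
        for c,z,a in(("green",.059,100),("blue",.059,100),("orange",.06,30)):
            for q in blobs(im,c,a if n!="wrist" else 4*a):
                r=rect(C,q,z); w=sorted(r[1])
                if c=="orange" or (w[0]>25 and w[1]<90): 
                    a_=r[2] if r[1][1]>r[1][0] else r[2]-90
                    print(n,c,cv2.boundingRect(q),"c",r[0],w,"yaw of long side from y",round((a_+90)%180-90,1))
if __name__=="__main__": look(sys.argv[1],sys.argv[2:] or ("top","wrist"))
E
python3 look.py a
```

```text
tcp [0.444 0.181 0.323] [ 3.141 -0.     1.572] clk 7.275
top green (359, 155, 16, 21) c [ 0.669 -0.185] [np.float64(36.88031005859375), np.float64(49.05153274536133)] yaw of long side from y -87.5
top blue (361, 185, 16, 21) c [ 0.593 -0.186] [np.float64(36.31303405761719), np.float64(48.41289138793945)] yaw of long side from y -88.1
top blue (378, 142, 22, 15) c [ 0.703 -0.24 ] [np.float64(28.468910217285156), np.float64(48.44218444824219)] yaw of long side from y -28.7
top blue (396, 121, 13, 13) c [ 0.765 -0.279] [np.float64(26.66582489013672), np.float64(33.81748962402344)] yaw of long side from y 43.5
top orange (346, 247, 8, 8) c [ 0.458 -0.132] [np.float64(15.79277229309082), np.float64(16.094554901123047)] yaw of long side from y 23.7
top orange (417, 217, 13, 8) c [ 0.526 -0.312] [np.float64(17.029653549194336), np.float64(29.366201400756836)] yaw of long side from y -1.6
wrist green (313, 9, 39, 61) c [0.496 0.345] [np.float64(38.61650466918945), np.float64(58.88365936279297)] yaw of long side from y 8.3
wrist green (238, 4, 38, 60) c [0.408 0.351] [np.float64(38.75791549682617), np.float64(58.935508728027344)] yaw of long side from y -5.6
wrist blue (241, 92, 36, 52) c [0.409 0.257] [np.float64(38.54197311401367), np.float64(58.881229400634766)] yaw of long side from y 5.2
```

The expired carton is in the bin at (0.526,-0.312). The tray cartons haven't moved. Blue first.

Request:
{"api": "drive_tool", "payload": {"series": [[-0.035,0.076,-0.03,0,0,0.085],[-0.035,0.076,-0.09,0,0,0.085],[-0.035,0.076,-0.15,0,0,0.085],[-0.035,0.076,-0.2,0,0,0.085],[-0.035,0.076,-0.23,0,0,0.085],[-0.035,0.076,-0.26,0,0,0.085],[-0.035,0.076,-0.297,0,0,0.085],[-0.035,0.076,-0.297,0,0,0.085]], "fingers": 0.68}}

```text
clock: 8.38
tcp_pos: [0.4088, 0.2542, 0.0241]
orientation: [-3.138, 0.002, 1.656]
ft_force: [0.8, -0.5, -0.2]
grip_width: 0.679
grasp_force: 0.0
```

Request:
{"api": "drive_tool", "payload": {"series": [[0,0,0,0,0,0],[0,0,0,0,0,0],[0,0,0,0,0,0],[0,0,0,0,0,0]], "fingers": 0.2, "squeeze": 30}}

```text
clock: 8.88
tcp_pos: [0.4107, 0.2554, 0.0269]
orientation: [3.14, -0.001, 1.657]
ft_force: [-0.6, -1.8, 9.4]
grip_width: 0.481
grasp_force: 30.0
```

Request:
{"api": "drive_tool", "payload": {"series": [[0,0,0.05,0,0,0],[0,0,0.11,0,0,0],[0,0,0.17,0,0,-0.087],[0.04,-0.045,0.17,0,0,-0.087],[0.09,-0.09,0.17,0,0,-0.087],[0.13,-0.14,0.17,0.08,0,-0.087],[0.177,-0.18,0.17,0.15,0,-0.087],[0.177,-0.217,0.15,0.15,0,-0.087]]}}

```text
clock: 9.88
tcp_pos: [0.5905, 0.0351, 0.1772]
orientation: [3.13, -0.15, 1.569]
ft_force: [0.0, 0.9, -1.0]
grip_width: 0.48
grasp_force: 30.0
```

Request:
{"api": "drive_tool", "payload": {"series": [[0,0.003,-0.02,0,0,0],[0,0.003,-0.035,0,0,0],[0,0.003,-0.045,0,0,0],[0,0.003,-0.045,0,0,0]]}}

```text
clock: 10.38
tcp_pos: [0.5867, 0.0418, 0.1304]
orientation: [3.136, -0.15, 1.571]
ft_force: [-0.3, -0.1, -0.6]
grip_width: 0.483
grasp_force: 30.0
```

```bash
python3 look.py b top scene; python3 - <<'E'
import cv2
a=cv2.imread('pics/b_scene.png')[120:260,190:330];cv2.imwrite('pics/b1.png',cv2.resize(a,(560,560)))
E
```

```text
tcp [0.587 0.042 0.13 ] [ 3.136 -0.15   1.571] clk 10.375
top green (135, 269, 25, 18) c [0.407 0.352] [np.float64(38.155357360839844), np.float64(57.40678405761719)] yaw of long side from y -5.1
top green (139, 232, 25, 19) c [0.495 0.346] [np.float64(37.626895904541016), np.float64(57.38814926147461)] yaw of long side from y 8.7
top green (359, 155, 16, 21) c [ 0.669 -0.185] [np.float64(37.54164123535156), np.float64(49.05153274536133)] yaw of long side from y -87.5
top blue (361, 185, 16, 20) c [ 0.594 -0.186] [np.float64(36.36810302734375), np.float64(47.47653579711914)] yaw of long side from y 88.3
top blue (378, 143, 22, 14) c [ 0.704 -0.238] [np.float64(26.980501174926758), np.float64(54.239532470703125)] yaw of long side from y -25.7
top blue (396, 121, 13, 13) c [ 0.765 -0.279] [np.float64(26.66582489013672), np.float64(33.81748962402344)] yaw of long side from y 43.5
top orange (417, 217, 13, 8) c [ 0.526 -0.312] [np.float64(17.029653549194336), np.float64(29.366201400756836)] yaw of long side from y -1.6
scene green (388, 249, 28, 19) c [0.494 0.344] [np.float64(36.35580062866211), np.float64(57.04692077636719)] yaw of long side from y 8.5
scene green (411, 234, 27, 18) c [0.406 0.35 ] [np.float64(36.59097671508789), np.float64(56.52162551879883)] yaw of long side from y -4.2
scene blue (173, 187, 21, 18) c [ 0.746 -0.221] [np.float64(55.46226119995117), np.float64(76.61505126953125)] yaw of long side from y -24.9
scene orange (217, 162, 10, 9) c [ 0.578 -0.279] [np.float64(20.845935821533203), np.float64(49.8873291015625)] yaw of long side from y -8.7
scene orange (216, 155, 23, 10) c [ 0.544 -0.296] [np.float64(46.43704605102539), np.float64(76.98174285888672)] yaw of long side from y 36.9
```

View pics/b1.png

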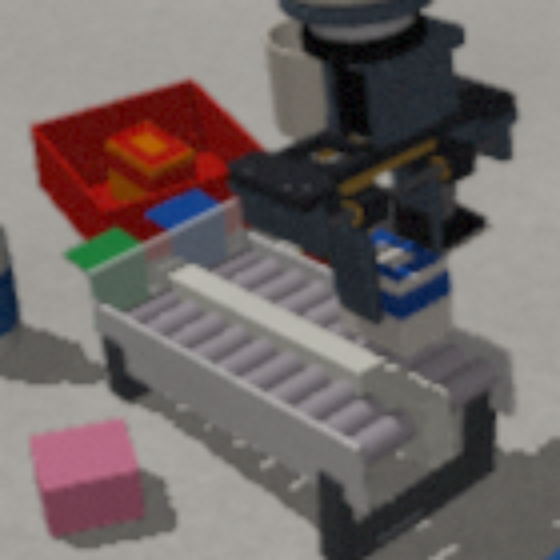

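The picture shows the blue carton hanging over the blue lane's upper half, parallel to the slope and at crop (415,270). The expired carton is in the bin at (150,150). Lowering and releasing.

Request:
{"api": "drive_tool", "payload": {"series": [[0,0,-0.007,0,0,0],[0,0,-0.014,0,0,0],[0,0,-0.014,0,0,0]]}}

```text
clock: 10.85
tcp_pos: [0.5866, 0.0412, 0.1159]
orientation: [3.136, -0.15, 1.57]
ft_force: [-0.7, -0.5, -0.9]
grip_width: 0.476
grasp_force: 30.0
```

Request:
{"api": "drive_tool", "payload": {"series": [[0,0,0,0,0,0],[0,0,0,0,0,0],[0,0,0,0,0,0],[0,0,0,0,0,0],[0,0,0.04,0,0,0],[0,0,0.09,0,0,0],[0,0.06,0.13,0,0,0],[0,0.1,0.16,-0.15,0,0]], "fingers": 0.75}}

```text
clock: 11.85
tcp_pos: [0.5874, 0.1387, 0.2768]
orientation: [3.135, -0.002, 1.565]
ft_force: [1.3, 0.2, -0.2]
grip_width: 0.748
grasp_force: 0.0
```

Request:
{"api": "drive_tool", "payload": {"series": [[-0.04,0.04,0.02,0,0,0],[-0.08,0.08,0.04,0,0,0],[-0.14,0.1,0.04,0,0,0],[-0.14,0.1,0.04,0,0,0],[-0.14,0.1,0.04,0,0,0]]}}

```text
clock: 12.48
tcp_pos: [0.4473, 0.2398, 0.3157]
orientation: [3.135, -0.004, 1.571]
ft_force: [0.0, -0.0, 0.5]
grip_width: 0.754
grasp_force: 0.0
```

```bash
python3 look.py c
```

```text
tcp [0.447 0.24  0.316] [ 3.135 -0.004  1.571] clk 12.475
top green (359, 155, 16, 21) c [ 0.669 -0.185] [np.float64(36.88031005859375), np.float64(49.05153274536133)] yaw of long side from y -87.5
top blue (361, 185, 16, 21) c [ 0.593 -0.186] [np.float64(35.66012954711914), np.float64(48.96559524536133)] yaw of long side from y -89.3
top blue (335, 183, 26, 17) c [ 0.604 -0.135] [np.float64(40.15313720703125), np.float64(60.94422912597656)] yaw of long side from y -1.7
top blue (378, 141, 22, 16) c [ 0.704 -0.239] [np.float64(29.1767635345459), np.float64(50.27355194091797)] yaw of long side from y -30.2
top blue (396, 121, 13, 13) c [ 0.765 -0.279] [np.float64(26.66582489013672), np.float64(33.81748962402344)] yaw of long side from y 43.5
top orange (346, 247, 8, 8) c [ 0.458 -0.132] [np.float64(15.79277229309082), np.float64(16.094554901123047)] yaw of long side from y 23.7
top orange (417, 217, 13, 8) c [ 0.526 -0.312] [np.float64(17.029653549194336), np.float64(29.366201400756836)] yaw of long side from y -1.6
wrist green (307, 59, 38, 57) c [0.496 0.345] [np.float64(38.56441116333008), np.float64(58.62122344970703)] yaw of long side from y 8.4
wrist green (234, 53, 36, 57) c [0.408 0.351] [np.float64(38.71073913574219), np.float64(58.86449432373047)] yaw of long side from y -5.8
```

Blue rolled to the stop. Next is the green carton at (0.496,0.345).

Request:
{"api": "drive_tool", "payload": {"series": [[0.049,0.105,-0.03,0,0,0.147],[0.049,0.105,-0.09,0,0,0.147],[0.049,0.105,-0.15,0,0,0.147],[0.049,0.105,-0.2,0,0,0.147],[0.049,0.105,-0.23,0,0,0.147],[0.049,0.105,-0.26,0,0,0.147],[0.049,0.105,-0.29,0,0,0.147],[0.049,0.105,-0.29,0,0,0.147]], "fingers": 0.68}}

```text
clock: 13.58
tcp_pos: [0.4957, 0.3435, 0.0231]
orientation: [3.14, -0.003, 1.716]
ft_force: [0.5, 0.6, 0.5]
grip_width: 0.678
grasp_force: 0.0
```

Request:
{"api": "drive_tool", "payload": {"series": [[0,0,0,0,0,0],[0,0,0,0,0,0],[0,0,0,0,0,0],[0,0,0,0,0,0]], "fingers": 0.2, "squeeze": 30}}

```text
clock: 14.08
tcp_pos: [0.4968, 0.345, 0.0267]
orientation: [3.134, -0.005, 1.718]
ft_force: [0.6, -1.2, 7.7]
grip_width: 0.482
grasp_force: 30.0
```

Request:
{"api": "drive_tool", "payload": {"series": [[0,0,0.05,0,0,0],[0,0,0.11,0,0,0],[0,0,0.17,0,0,-0.147],[0.04,-0.045,0.17,0,0,-0.147],[0.08,-0.09,0.17,0,0,-0.147],[0.12,-0.14,0.17,0,0,-0.147],[0.164,-0.18,0.17,0,0,-0.147],[0.164,-0.24,0.17,0,0,-0.147]]}}

```text
clock: 15.08
tcp_pos: [0.6624, 0.1034, 0.1954]
orientation: [3.134, -0.004, 1.571]
ft_force: [-0.2, -0.9, -1.3]
grip_width: 0.476
grasp_force: 30.0
```

Request:
{"api": "drive_tool", "payload": {"series": [[0,-0.04,-0.02,0.08,0,0],[0,-0.063,-0.04,0.15,0,0],[0,-0.063,-0.065,0.15,0,0],[0,-0.063,-0.065,0.15,0,0],[0,-0.063,-0.065,0.15,0,0]]}}

```text
clock: 15.7
tcp_pos: [0.6604, 0.0423, 0.1316]
orientation: [3.135, -0.154, 1.572]
ft_force: [-0.1, -0.3, -1.6]
grip_width: 0.483
grasp_force: 30.0
```

Request:
{"api": "drive_tool", "payload": {"series": [[0,0,-0.007,0,0,0],[0,0,-0.015,0,0,0],[0,0,-0.015,0,0,0]]}}

```text
clock: 16.08
tcp_pos: [0.6595, 0.0421, 0.1147]
orientation: [3.137, -0.154, 1.571]
ft_force: [0.2, 0.6, -2.4]
grip_width: 0.478
grasp_force: 30.0
```

Request:
{"api": "drive_tool", "payload": {"series": [[0,0,0,0,0,0],[0,0,0,0,0,0],[0,0,0,0,0,0],[0,0,0,0,0,0],[0,0,0.04,0,0,0],[0,0,0.09,0,0,0],[0,0.06,0.13,0,0,0],[0,0.1,0.16,-0.15,0,0]], "fingers": 0.75}}

```text
clock: 17.08
tcp_pos: [0.6604, 0.1402, 0.2767]
orientation: [3.135, -0.002, 1.565]
ft_force: [2.0, 0.3, -0.8]
grip_width: 0.752
grasp_force: 0.0
```

Request:
{"api": "drive_tool", "payload": {"series": [[-0.05,0.04,0.02,0,0,0],[-0.1,0.07,0.04,0,0,0],[-0.16,0.1,0.04,0,0,0],[-0.22,0.1,0.04,0,0,0],[-0.22,0.1,0.04,0,0,0],[-0.22,0.1,0.04,0,0,0]]}}

```text
clock: 17.82
tcp_pos: [0.4403, 0.2419, 0.3159]
orientation: [3.135, -0.005, 1.571]
ft_force: [0.1, 0.8, -0.1]
grip_width: 0.745
grasp_force: 0.0
```

```bash
python3 look.py d
```

```text
tcp [0.44  0.242 0.316] [ 3.135 -0.005  1.571] clk 17.825
top green (359, 155, 16, 21) c [ 0.669 -0.185] [np.float64(36.88031005859375), np.float64(49.05153274536133)] yaw of long side from y -87.5
top green (333, 153, 26, 16) c [ 0.682 -0.134] [np.float64(38.715980529785156), np.float64(61.392425537109375)] yaw of long side from y -1.8
top blue (361, 185, 16, 21) c [ 0.593 -0.186] [np.float64(35.66012954711914), np.float64(48.96559524536133)] yaw of long side from y -89.3
top blue (335, 183, 26, 17) c [ 0.604 -0.135] [np.float64(40.15313720703125), np.float64(60.94422912597656)] yaw of long side from y -1.7
top blue (378, 138, 22, 19) c [ 0.708 -0.237] [np.float64(33.18403244018555), np.float64(53.502140045166016)] yaw of long side from y -37.7
top blue (396, 121, 13, 13) c [ 0.765 -0.279] [np.float64(26.66582489013672), np.float64(33.81748962402344)] yaw of long side from y 43.5
top orange (346, 247, 8, 8) c [ 0.458 -0.132] [np.float64(15.79277229309082), np.float64(16.094554901123047)] yaw of long side from y 23.7
top orange (417, 217, 13, 8) c [ 0.526 -0.312] [np.float64(17.029653549194336), np.float64(29.366201400756836)] yaw of long side from y -1.6
wrist green (239, 56, 36, 56) c [0.408 0.351] [np.float64(38.76288986206055), np.float64(58.814937591552734)] yaw of long side from y -5.6
```

Request:
{"api": "drive_tool", "payload": {"series": [[-0.032,0.109,-0.03,0,0,-0.098],[-0.032,0.109,-0.09,0,0,-0.098],[-0.032,0.109,-0.15,0,0,-0.098],[-0.032,0.109,-0.2,0,0,-0.098],[-0.032,0.109,-0.23,0,0,-0.098],[-0.032,0.109,-0.26,0,0,-0.098],[-0.032,0.109,-0.29,0,0,-0.098],[-0.032,0.109,-0.29,0,0,-0.098]], "fingers": 0.68}}

```text
clock: 18.92
tcp_pos: [0.408, 0.35, 0.0233]
orientation: [3.139, -0.002, 1.472]
ft_force: [0.2, 0.3, 0.4]
grip_width: 0.679
grasp_force: 0.0
```

Request:
{"api": "drive_tool", "payload": {"series": [[0,0,0,0,0,0],[0,0,0,0,0,0],[0,0,0,0,0,0],[0,0,0,0,0,0]], "fingers": 0.2, "squeeze": 30}}

```text
clock: 19.42
tcp_pos: [0.4088, 0.3512, 0.0265]
orientation: [3.134, -0.006, 1.473]
ft_force: [1.4, -1.4, 8.8]
grip_width: 0.485
grasp_force: 30.0
```

Request:
{"api": "drive_tool", "payload": {"series": [[0,0,0.05,0,0,0],[0,0,0.11,0,0,0],[0,0,0.17,0,0,0.098],[0.05,-0.035,0.17,0,0,0.098],[0.1,-0.07,0.17,0,0,0.098],[0.15,-0.105,0.17,0,0,0.098],[0.2,-0.14,0.17,0,0,0.098],[0.25,-0.175,0.17,0,0,0.098]]}}

```text
clock: 20.42
tcp_pos: [0.6594, 0.1744, 0.196]
orientation: [3.135, -0.004, 1.57]
ft_force: [-0.7, 0.7, -1.8]
grip_width: 0.482
grasp_force: 30.0
```

Request:
{"api": "drive_tool", "payload": {"series": [[0.001,-0.05,0,0,0,0],[0.001,-0.1,-0.01,0.08,0,0],[0.001,-0.132,-0.04,0.15,0,0],[0.001,-0.132,-0.065,0.15,0,0],[0.001,-0.132,-0.065,0.15,0,0],[0.001,-0.132,-0.065,0.15,0,0]]}}

```text
clock: 21.18
tcp_pos: [0.6595, 0.0444, 0.1317]
orientation: [3.135, -0.154, 1.572]
ft_force: [0.2, 0.7, -1.5]
grip_width: 0.482
grasp_force: 30.0
```

```bash
python3 - <<'E'
from h import *
im=capture("scene");cv2.imwrite("pics/e1.png",cv2.resize(im[120:260,190:330],(560,560))[...,::-1]); s=sense(); print(s["tcp_pos"],s["grip_width"],s["grasp_force"])
E
```

```text
[0.6596669  0.04450532 0.13189097] 0.4810085794989839 29.96121972799301
```

View pics/e1.png

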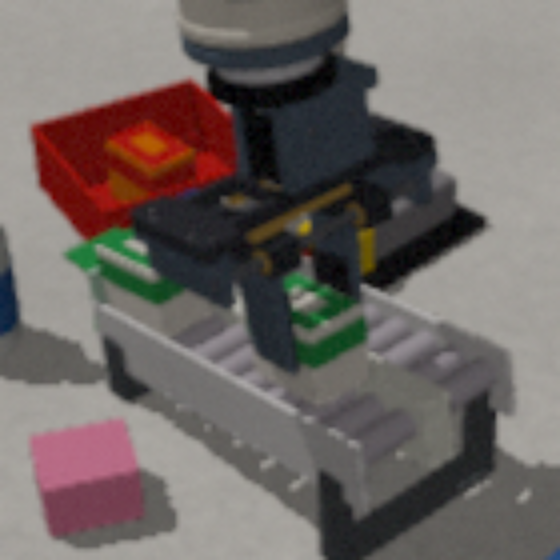

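The first green carton is at the stop (crop 150,270). The second hangs aligned over the upper half of the green lane (crop 325,330).

Request:
{"api": "drive_tool", "payload": {"series": [[0,0,-0.007,0,0,0],[0,0,-0.016,0,0,0],[0,0,-0.016,0,0,0]]}}

```text
clock: 21.6
tcp_pos: [0.6589, 0.044, 0.1139]
orientation: [3.136, -0.154, 1.571]
ft_force: [0.2, 0.2, -2.3]
grip_width: 0.477
grasp_force: 30.0
```

Request:
{"api": "drive_tool", "payload": {"series": [[0,0,0,0,0,0],[0,0,0,0,0,0],[0,0,0,0,0,0],[0,0,0,0,0,0],[0,0,0.04,0,0,0],[0,0,0.09,0,0,0],[0,0,0.14,0,0,0],[0,0,0.2,-0.15,0,0]], "fingers": 0.75}}

```text
clock: 22.6
tcp_pos: [0.6586, 0.0413, 0.3153]
orientation: [3.138, -0.002, 1.566]
ft_force: [0.6, 0.0, -0.7]
grip_width: 0.751
grasp_force: 0.0
```

Request:
{"api": "drive_tool", "payload": {"series": [[-0.06,-0.02,0,0,0,-0.18],[-0.12,-0.05,0,0,0,-0.36],[-0.17,-0.07,0,0,0,-0.54],[-0.22,-0.1,0,0,0,-0.72],[-0.25,-0.12,0,0,0,-0.9],[-0.25,-0.14,0,0,0,-1.08],[-0.25,-0.15,0,0,0,-1.26],[-0.25,-0.15,0,0,0,-1.44]]}}

```text
clock: 23.6
tcp_pos: [0.4089, -0.1069, 0.3146]
orientation: [3.136, -0.005, 0.123]
ft_force: [-0.7, -0.1, 0.1]
grip_width: 0.752
grasp_force: 0.0
```

Request:
{"api": "drive_tool", "payload": {"series": [[0,0,0,0,0,-0.12],[0,0,0,0,0,-0.12],[0,0,0,0,0,-0.12]]}}

```text
clock: 23.98
tcp_pos: [0.409, -0.1062, 0.3145]
orientation: [3.136, -0.004, 0.014]
ft_force: [0.2, -0.1, -0.5]
grip_width: 0.75
grasp_force: 0.0
```

```bash
python3 look.py f
```

```text
tcp [ 0.409 -0.106  0.314] [ 3.136 -0.004  0.014] clk 23.975
top green (333, 153, 26, 16) c [ 0.682 -0.134] [np.float64(38.72612380981445), np.float64(61.3826904296875)] yaw of long side from y -1.8
top green (306, 153, 25, 16) c [ 0.684 -0.066] [np.float64(38.79264831542969), np.float64(59.75994873046875)] yaw of long side from y -1.9
top blue (396, 121, 13, 13) c [ 0.765 -0.279] [np.float64(26.66582489013672), np.float64(33.81748962402344)] yaw of long side from y 43.5
wrist blue (341, 0, 38, 40) c [ 0.587 -0.186] [np.float64(39.02145767211914), np.float64(39.678096771240234)] yaw of long side from y 0.8
wrist orange (303, 127, 14, 15) c [ 0.461 -0.134] [np.float64(16.142013549804688), np.float64(16.502941131591797)] yaw of long side from y -43.4
wrist orange (434, 59, 60, 41) c [ 0.526 -0.312] [np.float64(43.964298248291016), np.float64(64.50877380371094)] yaw of long side from y 0.7
```

View pics/f_wrist.png

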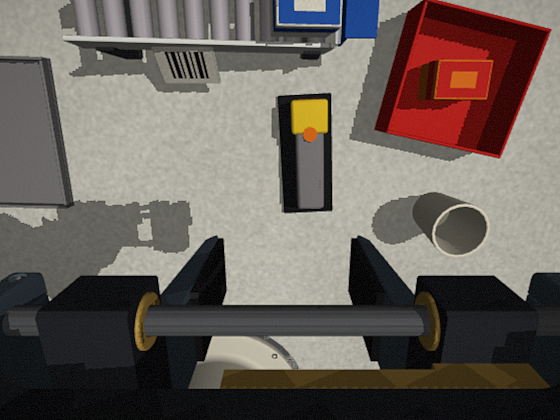

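The wrist view shows the scanner lying on its pad, yellow head at (310,115) and body down to (311,208). The label bars are at (187,65), and the cup at (450,222) is untouched. Both greens stand in line in their lane. Measuring the scanner, pad and label.

```bash
python3 - <<'E'
from h import *
np.set_printoptions(precision=4,suppress=True)
W=cv2.imread("pics/f_wrist.png")[...,::-1].copy();T=cv2.imread("pics/f_top.png")[...,::-1].copy()
cw,ct=cam("wrist"),cam("top")
T=capture("top")
def cen(m,box):
    x,y,w,h=box; k=np.zeros_like(m);k[y:y+h,x:x+w]=m[y:y+h,x:x+w]
    cs,_=cv2.findContours(k,cv2.RETR_EXTERNAL,cv2.CHAIN_APPROX_NONE)
    return np.vstack(cs)[:,0],k
def med(k): ys,xs=np.nonzero(k); return np.array([xs.mean(),ys.mean()])
g=lambda i:cv2.cvtColor(i,cv2.COLOR_RGB2GRAY)
pw,kw=cen((g(W)<60).astype(np.uint8),(166,50,42,29)); pt,kt=cen((g(T)<75).astype(np.uint8),(279,213,21,15))
print("bars px",med(kw),cv2.boundingRect(pw),med(kt),cv2.boundingRect(pt))
print("label tri",tri(cw,med(kw),ct,med(kt)),"onz",onz(cw,med(kw),.06),onz(ct,med(kt),.06))
for n,I,C,b in(("w",W,cw,(285,90,50,60)),("t",T,ct,(332,228,32,32))):
    q,k=cen(mask(I,"yellow"),b); print("yellow",n,rect(C,q,.048),cv2.boundingRect(q))
    q,k=cen(mask(I,"orange"),b); print("dot",n,med(k),onz(C,med(k),.046))
print("dot tri",tri(cw,med(cen(mask(W,"orange"),(295,120,30,30))[1]),ct,med(cen(mask(T,"orange"),(338,240,24,20))[1])))
# pad: dark; body: grey inside
for n,I,C,b in(("w",W,cw,(270,88,70,130)),("t",T,ct,(326,228,44,76))):
    q,k=cen((g(I)<40).astype(np.uint8),b); print("pad",n,rect(C,q,.008))
    x,y,w,h=b; y0=138 if n=="w" else 257
    m=((g(I)>70)&(g(I)<135)).astype(np.uint8); m=cv2.morphologyEx(m,cv2.MORPH_OPEN,np.ones((5,5)))
    hh=205-y0 if n=="w" else 292-y0
    xs0=(296,330) if n=="w" else (340,364)
    for yy in (y0+6,y0+hh-3):
        row=np.nonzero(m[yy,xs0[0]:xs0[1]])[0]+xs0[0]; print("body",n,yy,row.min(),row.max(),onz(C,[[row.min()-.5,yy],[row.max()+.5,yy]],.046))
a=W[40:230,130:350]; cv2.imwrite("pics/f1.png",cv2.resize(a,None,fx=3,fy=3)[...,::-1])
E
```

```text
bars px [187.1412  64.1759] (166, 52, 42, 26) [288.7159 219.3409] (280, 214, 18, 12)
label tri (array([0.5383, 0.0105, 0.0565]), np.float64(0.0004342657735927444)) onz [[0.5381 0.0097 0.06  ]] [[0.5375 0.0105 0.06  ]]
yellow w (array([ 0.4814, -0.1341]), array([41.1937, 44.7153]), 3.826961040496826) (291, 99, 37, 36)
dot w [309.2778 133.4753] [[ 0.4603 -0.1348  0.046 ]]Traceback (most recent call last):
  File "<stdin>", line 16, in <module>
  File "<stdin>", line 9, in cen
    return _nx.concatenate(arrs, 0, dtype=dtype, casting=casting)
           ~~~~~~~~~~~~~~~^^^^^^^^^^^^^^^^^^^^^^^^^^^^^^^^^^^^^^^
ValueError: need at least one array to concatenate
```

```bash
python3 - <<'E'
from h import *
np.set_printoptions(precision=4,suppress=True)
W=cv2.imread("pics/f_wrist.png")[...,::-1].copy();T=cv2.imread("pics/top0.png")[...,::-1].copy()
cw,ct=cam("wrist"),cam("top")
g=lambda i:cv2.cvtColor(i,cv2.COLOR_RGB2GRAY)
def sub(m,b): x,y,w,h=b;k=np.zeros_like(m);k[y:y+h,x:x+w]=m[y:y+h,x:x+w];return k
def pts(k):
    ys,xs=np.nonzero(k); return np.c_[xs,ys].astype(float)
dw=pts(sub(mask(W,"orange"),(295,120,30,30))).mean(0); dt=pts(sub(mask(T,"orange"),(338,240,24,20))).mean(0)
print("dot tri",tri(cw,dw,ct,dt))
y=pts(sub(mask(T,"yellow"),(332,228,32,32))); print("yellow t",rect(ct,y,.048))
for n,I,C,b in(("w",W,cw,(270,88,70,130)),("t",T,ct,(326,228,44,76))):
    k=sub((g(I)<35).astype(np.uint8),b); k=cv2.morphologyEx(k,cv2.MORPH_OPEN,np.ones((3,3)))
    print("pad",n,rect(C,pts(k),.008))
    k=sub(((g(I)>50)&(g(I)<120)).astype(np.uint8)*255,b)
    k=cv2.morphologyEx(k,cv2.MORPH_OPEN,np.ones((5,5)))
    cs,_=cv2.findContours(k,cv2.RETR_EXTERNAL,cv2.CHAIN_APPROX_NONE)
    for q in cs:
        if cv2.contourArea(q)>150: print("grey",n,cv2.boundingRect(q),rect(C,q[:,0],.046))
a=W[40:230,130:350]; cv2.imwrite("pics/f1.png",cv2.resize(a,None,fx=3,fy=3)[...,::-1])
E
```

```text
dot tri (array([ 0.4596, -0.1351,  0.0411]), np.float64(0.0007091344747722851))
yellow t (array([ 0.4806, -0.1331]), array([38.8857, 44.6047]), 2.3797671794891357)
pad w (array([ 0.4272, -0.1337]), array([162.6288,  70.2105]), 3.6487066745758057)
grey w (296, 132, 28, 77) (array([ 0.4116, -0.137 ]), array([100.3782,  34.6411]), 2.400836229324341)
grey w (272, 108, 8, 30) (array([ 0.4731, -0.0921]), array([35.2638,  8.8683]), 0.2263142615556717)
pad t (array([ 0.4261, -0.1315]), array([161.4537,  68.7845]), 3.572523355484009)
grey t (343, 249, 18, 44) (array([ 0.4116, -0.1365]), array([103.7468,  34.6106]), 2.846130132675171)
```

View pics/f1.png

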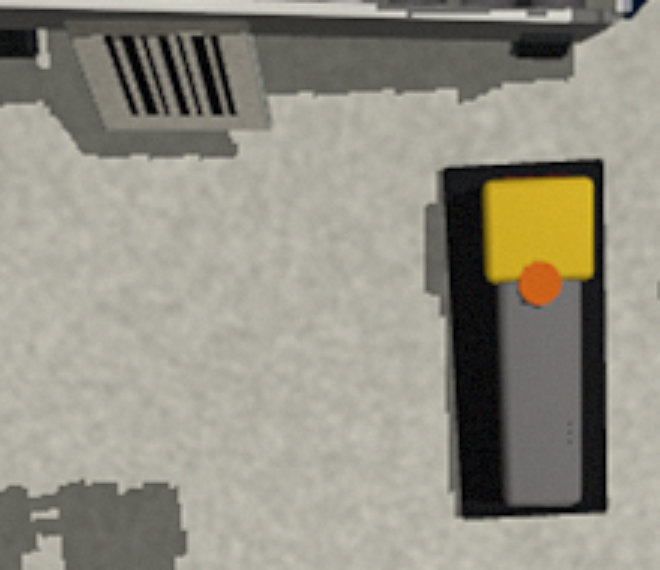

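Request:
{"api": "drive_tool", "payload": {"series": [[0.022,-0.03,-0.06,0,0,0.031],[0.022,-0.03,-0.12,0,0,0.031],[0.022,-0.03,-0.18,0,0,0.031],[0.022,-0.03,-0.22,0,0,0.031],[0.022,-0.03,-0.25,0,0,0.031],[0.022,-0.03,-0.275,0,0,0.031],[0.022,-0.03,-0.295,0,0,0.031],[0.022,-0.03,-0.295,0,0,0.031]]}}

```text
clock: 25.12
tcp_pos: [0.4305, -0.136, 0.0185]
orientation: [3.137, -0.002, 0.042]
ft_force: [0.2, -0.1, -0.1]
grip_width: 0.751
grasp_force: 0.0
```

Request:
{"api": "drive_tool", "payload": {"series": [[0,0,0,0,0,0],[0,0,0,0,0,0],[0,0,0,0,0,0],[0,0,0,0,0,0]], "fingers": 0.2, "squeeze": 40}}

```text
clock: 25.62
tcp_pos: [0.4313, -0.1364, 0.0199]
orientation: [3.135, -0.005, 0.042]
ft_force: [-1.2, 0.4, 9.2]
grip_width: 0.392
grasp_force: 40.0
```

Request:
{"api": "drive_tool", "payload": {"series": [[0,0,0.03,0,0,0],[0,0,0.06,0,0,0],[0,0,0.1,0,0,-0.045],[0,0.04,0.1,0,0,-0.045],[-0.007,0.08,0.1,0,0,-0.045],[-0.007,0.12,0.1,0,0,-0.045],[-0.007,0.146,0.09,0,0,-0.045],[-0.007,0.146,0.076,0,0,-0.045]]}}

```text
clock: 26.62
tcp_pos: [0.4239, 0.0113, 0.0955]
orientation: [3.136, -0.005, -0.001]
ft_force: [-0.9, -1.0, -1.9]
grip_width: 0.396
grasp_force: 40.0
```

Request:
{"api": "drive_tool", "payload": {"series": [[0,0,-0.002,0,0,0],[0,0,-0.002,0,0,0],[0,0,-0.002,0,0,0],[0,0,-0.002,0,0,0],[0,0,-0.002,0,0,0],[0,0,-0.002,0,0,0],[0,0,-0.002,0,0,0],[0,0,-0.002,0,0,0]]}}

```text
clock: 27.62
tcp_pos: [0.424, 0.0098, 0.0934]
orientation: [3.136, -0.004, -0.003]
ft_force: [-0.4, -0.0, -1.1]
grip_width: 0.394
grasp_force: 40.0
```

```bash
python3 - <<'E'
from h import *
s=sense();print(s["clock"],s["tcp_pos"],s["grip_width"],s["grasp_force"])
for n,z in(("wrist",.124),("scene",.124),("top",.124)):
    C=cam(n); im=capture(n); cv2.imwrite(f"pics/g_{n}.png",im[...,::-1])
    for q in blobs(im,"yellow",60):
        x=cv2.boundingRect(q); r=rect(C,q,z)
        if .3<r[0][0]<.6 and abs(r[0][1])<.2: print(n,x,r)
a=cv2.imread("pics/g_scene.png")[110:240,200:340];w=cv2.imread("pics/g_wrist.png")[40:300,120:400]
cv2.imwrite("pics/g1.png",np.hstack([cv2.resize(a,(400,400)),cv2.resize(w,(400,400))]))
E
```

```text
27.625 [0.42399571 0.00977264 0.09341868] 0.3943401678245804 39.95715022087097
wrist (201, 293, 15, 58) (array([0.40924414, 0.04902349]), array([ 6.1983633 , 32.26144028]), 83.68388366699219)
wrist (234, 135, 106, 98) (array([0.47632324, 0.01042212]), array([43.85177612, 42.06568909]), 89.70298767089844)
scene (299, 171, 21, 21) (array([0.48966644, 0.03300843]), array([90.48757935, 55.88375473]), 66.79686737060547)
```

View pics/g1.png

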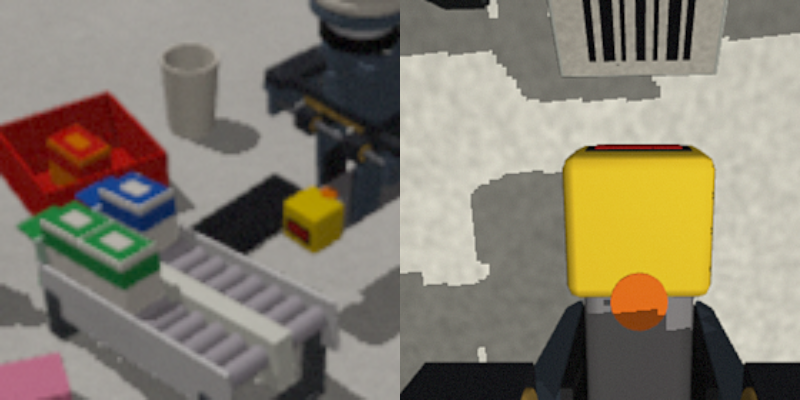

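The scanner is held level with its head at (0.476,0.010), lined up with the label. The cartons stand at the stops. I'll hold a little longer, then return it.

Request:
{"api": "drive_tool", "payload": {"series": [[0,0,0,0,0,0],[0,0,0,0,0,0],[0,0,0,0,0,0],[0,0,0,0,0,0],[0,0,0,0,0,0],[0,0,0,0,0,0],[0,0,0,0,0,0],[0,0,0,0,0,0]]}}

```text
clock: 28.78
tcp_pos: [0.424, 0.0098, 0.0934]
orientation: [3.136, -0.004, -0.003]
ft_force: [0.8, 0.2, -1.4]
grip_width: 0.391
grasp_force: 40.0
```

Request:
{"api": "drive_tool", "payload": {"series": [[0,0,0.02,0,0,0],[0,-0.04,0.02,0,0,0],[0,-0.08,0.02,0,0,0.06],[0.004,-0.12,0.02,0,0,0.06],[0.004,-0.143,0.01,0,0,0.06],[0.004,-0.143,-0.02,0,0,0.06],[0.004,-0.143,-0.05,0,0,0.06],[0.004,-0.143,-0.05,0,0,0.06]]}}

```text
clock: 29.78
tcp_pos: [0.4269, -0.1328, 0.0422]
orientation: [3.138, -0.001, 0.056]
ft_force: [-0.1, 0.6, -1.0]
grip_width: 0.391
grasp_force: 40.0
```

```bash
python3 - <<'E'
from h import *
s=sense();print(s["clock"],s["tcp_pos"],s["orientation"],s["grip_width"],s["grasp_force"])
C=cam("wrist"); im=capture("wrist"); cv2.imwrite("pics/i_w.png",im[...,::-1])
for q in blobs(im,"yellow",400): print(cv2.boundingRect(q),rect(C,q,.072))
E
```

```text
29.775 [ 0.42689182 -0.13280863  0.04223155] [ 3.13759508e+00 -1.12809528e-03  5.63285564e-02] 0.39128282503881984 39.95723247528076
(234, 135, 107, 98) (array([ 0.47902017, -0.12928922]), array([42.29798508, 44.11219025]), 3.290961503982544)
```

Scanner still held square in the fingers (same pixels as before). Setting it down.

Request:
{"api": "drive_tool", "payload": {"series": [[0,0,-0.01,0,0,0],[0,0,-0.018,0,0,0],[0,0,-0.022,0,0,0],[0,0,-0.022,0,0,0]]}}

```text
clock: 30.32
tcp_pos: [0.4279, -0.1332, 0.0213]
orientation: [3.136, -0.004, 0.057]
ft_force: [0.0, 0.8, -1.2]
grip_width: 0.391
grasp_force: 40.0
```

Request:
{"api": "drive_tool", "payload": {"series": [[0,0,0,0,0,0],[0,0,0,0,0,0],[0,0,0,0,0,0],[0,0,0,0,0,0],[0,0,0.03,0,0,0],[0,0,0.09,0,0,0],[0,0,0.15,0,0,0],[0,0,0.21,0,0,0]], "fingers": 0.75}}

```text
clock: 31.32
tcp_pos: [0.4276, -0.133, 0.2336]
orientation: [3.136, -0.004, 0.057]
ft_force: [0.5, -1.0, -0.4]
grip_width: 0.753
grasp_force: 0.0
```

Request:
{"api": "drive_tool", "payload": {"series": [[-0.05,0,0.05,0,0,0],[-0.05,0,0.08,0,0,0],[-0.05,0,0.08,0,0,0],[-0.05,0,0.08,0,0,0]]}}

```text
clock: 31.82
tcp_pos: [0.3778, -0.1331, 0.3108]
orientation: [3.136, -0.004, 0.056]
ft_force: [0.5, -0.5, -0.8]
grip_width: 0.746
grasp_force: 0.0
```

```bash
python3 look.py j top scene; python3 - <<'E'
from h import *
s=sense();print(s["clock"],s["grip_width"],s["grasp_force"],s["ft_force"])
C=cam("wrist"); im=capture("wrist"); cv2.imwrite("pics/j_w.png",im[...,::-1])
for q in blobs(im,"yellow",200): print("yellow",cv2.boundingRect(q),rect(C,q,.048))
cv2.imwrite("pics/j1.png",np.hstack([cv2.resize(cv2.imread("pics/j_scene.png")[90:280,150:400],(400,304)),cv2.resize(im[...,::-1],(400,304))]))
E
```

```text
tcp [ 0.378 -0.133  0.311] [ 3.136 -0.004  0.056] clk 31.825
top green (359, 155, 16, 21) c [ 0.669 -0.186] [np.float64(36.26693344116211), np.float64(50.002357482910156)] yaw of long side from y -89.0
top green (333, 153, 26, 16) c [ 0.682 -0.134] [np.float64(38.72608947753906), np.float64(61.419673919677734)] yaw of long side from y -1.8
top green (306, 153, 25, 16) c [ 0.684 -0.066] [np.float64(38.79264831542969), np.float64(59.75994873046875)] yaw of long side from y -1.9
top blue (361, 185, 16, 21) c [ 0.593 -0.186] [np.float64(35.66012954711914), np.float64(48.96559524536133)] yaw of long side from y -89.3
top blue (335, 183, 26, 17) c [ 0.604 -0.135] [np.float64(40.15313720703125), np.float64(60.94422912597656)] yaw of long side from y -1.7
top blue (396, 121, 13, 13) c [ 0.765 -0.279] [np.float64(26.66582489013672), np.float64(33.81748962402344)] yaw of long side from y 43.5
top orange (345, 249, 7, 7) c [ 0.455 -0.128] [np.float64(14.229024887084961), np.float64(14.448336601257324)] yaw of long side from y 87.1
scene green (230, 183, 21, 11) c [ 0.603 -0.145] [np.float64(38.63112258911133), np.float64(52.55025863647461)] yaw of long side from y 8.5
scene blue (173, 188, 21, 17) c [ 0.748 -0.22 ] [np.float64(54.767059326171875), np.float64(73.80226135253906)] yaw of long side from y -26.2
scene orange (216, 162, 11, 9) c [ 0.579 -0.28 ] [np.float64(23.377840042114258), np.float64(53.33218002319336)] yaw of long side from y -9.3
scene orange (216, 155, 23, 10) c [ 0.544 -0.296] [np.float64(46.43704605102539), np.float64(76.98174285888672)] yaw of long side from y 36.9
31.925 0.7486262414512223 0.0 [ 0.58161897  0.12909208 -0.24658468]
yellow (134, 298, 12, 53) (array([0.13969617, 0.07239069]), array([16.27947426, 91.15020752]), 86.1734619140625)
yellow (270, 74, 38, 36) (array([ 0.4779064 , -0.13013194]), array([39.83750916, 44.79233551]), 3.2044167518615723)
```

View pics/j1.png

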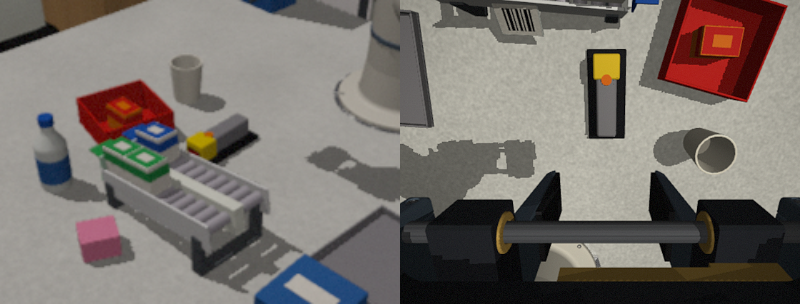

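The final view shows the scanner flat and straight on its pad, the orange carton in the bin, both greens and the blue at their stops, and the bystanders untouched.

```bash
python3 -c "
from bench import workorder; print(workorder.sign_off())"
```

```text
the job is handed in; nothing more can be done
None
```

The job is handed in, though sign-off returned no verdict: the expired carton is in the returns bin, the one blue and two green cartons rolled to their lane stops, the label was scanned, and the scanner is back flat on its pad.

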